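# Draw the sagging bolt of a test bay gate and hold the gate ajar

## Task

The high-voltage test is over and your colleague wants to reach into the guarded test bay with the discharge probe. The gate's clear pane only drops into its channels, so first turn the turnbutton on the gate's top rail squarely across the pane, while the gate is still bolted; then take the bolt's knob, lift the sagging bolt over the bent-up lip of its keeper while drawing it fully back, pull the gate open about a hand's width (some 10 cm at its free edge) and finish holding it there, because its sprung hinge would close it. Leave everything else on the bench where it is.

Things in the scene. Friction and masses are not known exactly. Their poses are not given: they have to be found in the camera images.
- bay: low guard fence of aluminium profile round a rubber mat, fixed to the bench, 410 mm wide, 250 high. Origin on the bench under the middle of the shut gate's 30 mm thick frame; z up, x into the bay (away from the robot), y along the gate to its hinge (the robot's left). The gate, 320 mm wide, is the near side; its front face is at x = -15 mm. The clear pane stands just behind the frame
- gate: the gate's frame (320 wide, top at 250 mm) with all it carries (clear pane, turnbutton, bolt); origin on the hinge axis at bench height, axes as the bay's when shut, turning with the gate; the gate runs 320 mm from the origin towards its -y
- hinge_axis (a point): point on the gate's upright hinge axis at the height of the gate's top (250 mm); in the bay frame it lies at x = -18 mm, y = +160 mm
- gate_hinge (a joint): opening angle of the gate, rad: 0 shut, grows as it swings out towards the robot (clockwise seen from above, about hinge_axis). A spring closes it with 0.6 Nm when shut and 1 Nm at 0.35 rad. At 0.33 rad the free edge stands about 105 mm out
- turnbutton (a joint): turnbutton's angle to the top rail, rad: 0 along the rail (pane free to lift out); +1.571 or -1.571 squarely across it, a wing over the pane's top edge, against a stop. Either way round will do. Positive is counter-clockwise from above. It starts within 0.4 of 0, is stiff (0.05 Nm) and stays where it is left
- turnbutton_grip (a point): centre of the turnbutton's finger rib, on its upright pivot, 15 mm above the gate's top rail. A black bar on the rail, 220 mm from the gate's free edge: wing 58 x 15 mm, its top 8 mm over the rail; on the wing a rib 36 mm long (this point's y), 9 mm wide (its x), 15 mm high, top 23 mm over the rail. The point turns with the button; z up
- bolt_knob (a point): centre of the bolt's knob: level steel cylinder, 18 mm diameter, 30 mm long along this point's x, standing out from the gate's front towards the robot. Centre 62 mm in front of the gate's face (ends 47 and 77; bolt guides stand out 30 mm, keeper 36), 24 to 31 mm below the gate's top, open space above, below and in front. y is the way the bolt is drawn
- bolt_slide (a joint): how far the bolt is drawn along itself, m: 0 to 0.004 shot home in the keeper, 0.066 fully drawn against its stop; it is drawn towards the gate's hinge (+y of the bay). Its tip is clear of keeper and post beyond 0.045. Friction about 1 N; it stays where it is left
- bolt_tilt (a joint): bolt's tilt about its rear guide (125 mm from the knob when home), rad: -0.05 sagging (start), 0 level, stop at +0.035. Sagging, a notch in its underside sits over the keeper's lip and it cannot be drawn; above -0.013 (knob raised 5 mm) it clears the lip. The knob can rise 10 mm at most when home. After 35 mm of drawing the head is past the lip. Steel rod, 16 mm thick, about 0.3 kg
- keeper_lip (a point): middle of the top edge of the keeper's bent-up lip: a 4 mm steel plate across an open-topped channel on the right-hand gate post, 215 mm above the bench. The channel's front plate keeps the gate shut while the bolt's tip is in it. Axes as the bay
- mixer_tested: bystander: red hand mixer (82 x 150 x 200 mm) standing on its heel on the rubber mat inside the bay; origin at the centre of its underside
- mixer_next: bystander: a second red hand mixer of the same size standing on the open bench to the right; origin at the centre of its underside
- beater_a: bystander: wire mixer beater, 190 mm long, 43 mm thick, lying on the bench to the left in front; origin underneath it, 100 mm from its shaft end
- beater_b: bystander: a second wire beater like the first
- probe: bystander: red high-voltage hand probe, 200 mm long, 44 mm over its finger guard, lying on the bench to the right; origin underneath, near its middle
- stand: bystander: blue plate (110 x 80 x 18 mm) with a slanting white tube, 150 mm tall, on the bench at the far right; origin under the plate's centre
- driver: bystander: screwdriver lying on the bench at the front left; origin underneath its middle

How it is judged:
On the way, in this order (a step that is already met when the one before it is completed fails the run):
1. the turnbutton stands across the pane while the bolt is still shot and the gate shut ((value of joint turnbutton above 1.35 rad or value of joint turnbutton below -1.35 rad) and value of joint bolt_slide below 0.015 m and value of joint gate_hinge below 0.05 rad), for 0.2 s.
2. the bolt is drawn clear of the keeper (value of joint bolt_slide above 0.045 m), for 0.2 s.
At the end, for the whole second after the job is handed in: the gripper's fingers hold the gate (at the bolt or the frame, more than 1 N) ajar and still at 0.22 to 0.50 rad (about 70 to 155 mm at the free edge), the bolt drawn more than 45 mm and the turnbutton within 0.22 rad of square across the pane (value of joint gate_hinge between 0.22 and 0.5 rad and velocity of joint gate_hinge between -0.1 and 0.1 rad/s and contact force between the fingers and gate above 1 N and value of joint bolt_slide above 0.045 m and (value of joint turnbutton above 1.35 rad or value of joint turnbutton below -1.35 rad)); the arm keeps its last pose, push and grip.
It fails at once if something else on the bench or in the bay is shifted more than 40 mm or tipped over (distance of any of mixer_tested, mixer_next, beater_a, beater_b, probe, stand, driver from where it was at the start of the episode above 0.04 m or angle between any of mixer_tested, mixer_next, stand's own z axis and vertical above 0.5 rad).
It also fails if it takes over 51 s, if anything falls off the work surface, if the arm or the gripper's body presses on something with over 40 N, if the wrist force passes 120 N, or if a joint passes its speed limit or range.

## Robot

A 7-joint arm with a two-finger parallel gripper is mounted at the origin on the work surface. World frame = base frame: x ahead of the robot, y to its left, z up, the work surface at z = 0. Lengths are in m, angles in rad, forces in N, time in s.
With the tool pointing down it reaches from about 0.425 to 0.925 m from the base axis. Payload 6.8 kg.
Tool frame: the origin (TCP) lies at the centre of the arm's flange, where the gripper is bolted on; the fingertips stand 173 mm ahead of it and the grasp point (between the pads) lies 155 mm ahead of it; z points along the fingers, y is the direction in which the jaws open and shut (so a half turn about z gives the same grasp; the last joint's range is limited). The gripper opens to 85 mm and grips with 20 to 120 N. Pads are 22 mm wide; open, the fingers measure 114 mm over their backs; the gripper's body (76 mm by 85 mm) begins 54 mm behind the grasp point. The pads swing forward as they close: fully open they stand 13 mm farther back than shut.
Start: joints at [1.006, 0.477, 0.022, 1.555, -0.011, 1.109, -0.083], TCP at [0.298, -0.606, 0.405] pointing down, gripper open.
Joint ranges: [-2.96, 2.96], [-0.34, 2.1], [-1.41, 1.46], [0.24, 2.44], [-1.37, 4.51], [0.17, 1.92], [-2.96, 2.96]. Speed limits (rad/s): [2.39, 2.39, 3.14, 3.14, 3.14, 3.14, 3.14].

## Interface

Orientations are given as a rotation vector (axis times angle).
In Python, from bench import readout, grab_frame, camera_model, r gives the robot as it stands.
- The arm moves only by the tool apply_moves, never from a script. Its argument "deltas" is a list of rows, each an object with "xyz": the shift along the world's x, y, z in m, a list of three; "turn": the turn about the world's z in rad. In form: [{"xyz": [dx, dy, dz], "turn": turn}, ...]. A call has 1 to 12 rows; each row shifts and turns the commanded pose from where the row before left it; what a row does not reach is not made up. A row lasts 1/12 s, in which the tool goes at most 41.7 mm and 7.16 degrees, less where a joint would pass 70% of its speed; a pose out of reach is approached as far as the arm can. A call with a gripper value outside its range is refused whole. "claw" is the gripper's target within -1 to 1 (shut at 1, half-way at 0, fully open at -1), set as the call begins (left out, the last holds). The fingers move at their own pace and stop on an object; "squeeze" is the grip in N (left out, the last holds). Time passes only in rows, so rows that do not move let the fingers close. It gives the time, the measured TCP pose, the force and the opening at its end, in the units of the state.
- readout.get_obs(): the state, without advancing time (a new reading comes with each control period).
- grab_frame(name): name is "scene" or "top"; returns the picture (400x640x3 uint8, red, green, blue); there is no depth.
- camera_model(name): a dict with "intrinsics" (3x3 intrinsics, pixels), "R" (3x3) and "t" (3): a world point X has camera coordinates R X + t. Camera axes: x right, y down, z forward; pixel columns grow to the right and rows downward; lengths in m; the calibration is good to about 2 mm. A picture is of the moment at which its call begins. camera_model takes no time and is no camera call.
- r.hand_in(): hands the job in, once; it reports no verdict.
The state is a dict: "clock": time; "joints": joint angles; "qvel": joint speeds; "tau": joint torques, N m; "tcp_pos": TCP position; "orientation": TCP orientation; "contact_force": force on the tool from outside, world axes, zero at the start; "moment": the same for the moment, N m; "grip_width": finger opening in m.
Only numpy, scipy, OpenCV 4.12 (cv2) and the standard library are available. Lean on these libraries where they do the work, as an engineer would, in place of code of your own. Each camera call takes 0.05 s, during which the arm holds its last target.

## Working session

There is one attempt and no reset: what is moved stays moved. The work goes in short steps, Python scripts to look and compute and a tool call to move; the robot and the scene stay as the last step left them, time stands still between calls to the robot, and variables do not carry over. Pictures are saved under pics/ and viewed, and the job is handed in when it is done.

Besides the shell and the picture viewer there is one more tool, called after "Request:" as a command line: name --argument value ..., lists and objects as JSON in quotes. apply_moves: Moves the arm, as the interface text tells. Its arguments: {"type":"object","properties":{"deltas":{"type":"array"},"claw":{"type":"number"},"squeeze":{"type":"number"}},"required":["deltas"]}

```bash
mkdir -p pics; cat > h.py <<'E'
import numpy as np,cv2
from bench import readout, grab_frame, camera_model, r
def snap(n,f):
    im=grab_frame(n); cv2.imwrite(f'pics/{f}.png',cv2.cvtColor(im,cv2.COLOR_RGB2BGR))
def crop(f,x0,y0,x1,y1,s,o):
    im=cv2.imread(f'pics/{f}.png')[y0:y1,x0:x1]; cv2.imwrite(f'pics/{o}.png',cv2.resize(im,None,fx=s,fy=s,interpolation=cv2.INTER_CUBIC))
def proj(n,X):
    c=camera_model(n);X=np.atleast_2d(X);p=(np.array(c['R'])@X.T).T+np.array(c['t']);q=(np.array(c['intrinsics'])@p.T).T;return q[:,:2]/q[:,2:]
def onz(n,uv,z):
    c=camera_model(n);R=np.array(c['R']);t=np.array(c['t']);o=-R.T@t
    d=R.T@np.linalg.inv(np.array(c['intrinsics']))@np.array([uv[0],uv[1],1.]);return o+d*(z-o[2])/d[2]
def tri(a,b):
    A=[]
    for n,uv in (('scene',a),('top',b)):
        c=camera_model(n);P=np.array(c['intrinsics'])@np.c_[np.array(c['R']),np.array(c['t'])]
        A+=[uv[0]*P[2]-P[0],uv[1]*P[2]-P[1]]
    v=np.linalg.svd(np.array(A))[2][-1];return v[:3]/v[3]
E
python3 - <<'E'
from h import *
snap('scene','s0');snap('top','t0')
o=readout.get_obs();print(o)
for n in('scene','top'):
    c=camera_model(n);print(n,-np.array(c['R']).T@np.array(c['t']),c['R'])
E
```

```text
{'clock': 0.1, 'joints': array([ 1.00586635,  0.47771051,  0.02233765,  1.55634594, -0.01154405,
        1.10930315, -0.08309291]), 'qvel': array([ 0.00050528, -0.0030447 , -0.00019378, -0.00220217,  0.00051238,
        0.00176137,  0.00037088]), 'tau': array([ 5.15152729e-03, -5.97749126e+01,  1.61358096e+00, -2.81952202e+01,
        1.27139868e-02,  5.03022806e-03, -5.87822774e-05]), 'tcp_pos': array([ 0.29765263, -0.60555027,  0.40383005]), 'orientation': array([-3.05845326e+00, -7.11024299e-01,  7.00514056e-04]), 'contact_force': array([ 0.52766882,  0.41132089, -0.31574836]), 'moment': array([-0.01131081, -0.01032677,  0.00072319]), 'grip_width': 0.08534613475194465}
scene [ 0.57441153 -0.39766454  1.29675569] [[ 0.99975918 -0.02061088 -0.00753508]
 [-0.02190303 -0.95842063 -0.2845174 ]
 [-0.00135763  0.28461393 -0.95864126]]
top [ 0.50285934 -0.03397064  1.61034267] [[-0.00958157 -0.9999429  -0.00473235]
 [-0.99770632  0.00987706 -0.06696668]
 [ 0.0670096   0.00407985 -0.99774399]]
```

View pics/s0.png

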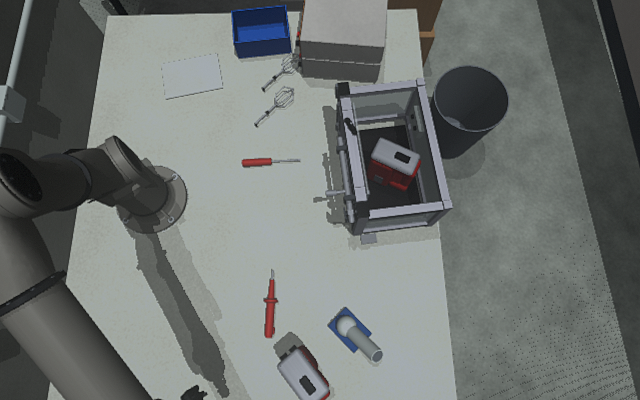

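View pics/t0.png

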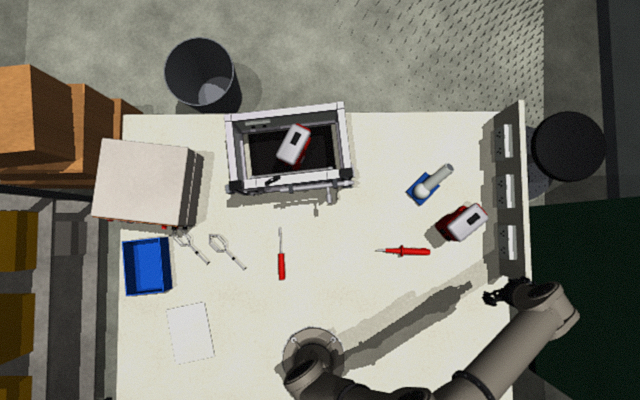

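```bash
python3 - <<'E'
from h import *
crop('s0',310,70,460,250,4,'s0c');crop('t0',215,95,365,220,5,'t0c')
E
```

```text
(no output)
```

View pics/s0c.png

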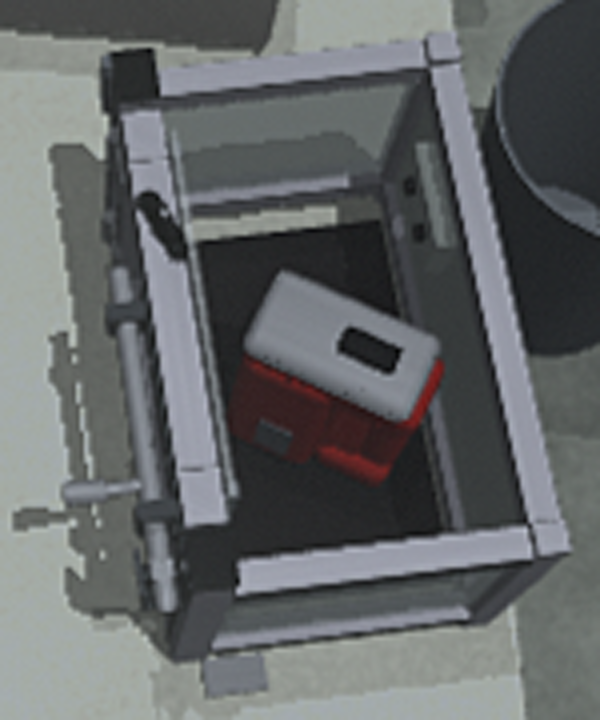

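View pics/t0c.png

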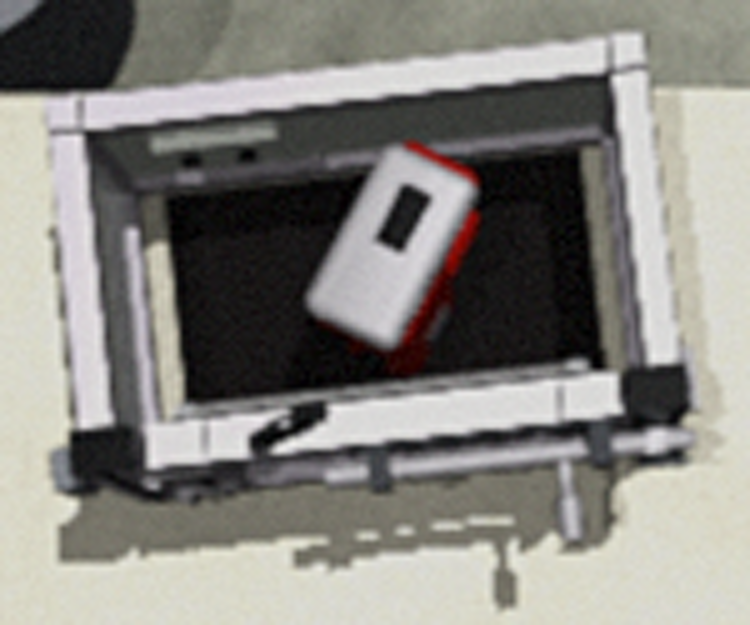

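```bash
python3 - <<'E'
from h import *
S=lambda x,y:(310+x/4,70+y/4)
T=lambda x,y:(215+x/5,95+y/5)
for nm,a,b,z in [('free front',(185,525),(620,400),.25),('free rear',(228,517),(618,375),.25),('hinge front',(120,112),(148,468),.25),('hinge rear',(163,108),(145,425),.25),('btn',(163,225),(288,427),.27),('btnA',(150,198),(258,443),.258),('btnB',(180,255),(322,410),.258),('knob',(85,490),(570,517),.222),('knobend',(64,491),(571,540),.222)]:
    print(nm,tri(S(*a),T(*b)).round(4),onz('scene',S(*a),z).round(4),onz('top',T(*b),z).round(4))
E
```

```text
free front [ 0.6646 -0.0952  0.2527] [ 0.6628 -0.0947  0.25  ] [ 0.6669 -0.0951  0.25  ]
free rear [ 0.6864 -0.0933  0.2606] [ 0.692  -0.0898  0.25  ] [ 0.6835 -0.094   0.25  ]
hinge front [0.6269 0.2165 0.2535] [0.6294 0.2189 0.25  ] [0.6249 0.2169 0.25  ]
hinge rear [0.6566 0.2185 0.2542] [0.6608 0.2214 0.25  ] [0.6535 0.219  0.25  ]
btn [0.6534 0.1239 0.2568] [0.6554 0.1176 0.27  ] [0.649  0.1221 0.27  ]
btnA [0.6437 0.1432 0.2604] [0.648 0.145 0.258] [0.6399 0.1432 0.258 ]
btnB [0.6647 0.1017 0.254 ] [0.6673 0.1002 0.258 ] [0.6613 0.1011 0.258 ]
knob [ 0.594  -0.0614  0.2259] [ 0.5969 -0.0597  0.222 ] [ 0.5915 -0.0618  0.222 ]
knobend [ 0.579  -0.0618  0.2258] [ 0.5823 -0.0601  0.222 ] [ 0.5761 -0.0623  0.222 ]
```

Request:
apply_moves --deltas '[{"xyz":[0,0,0.03],"turn":0},{"xyz":[0,0,0.03],"turn":0},{"xyz":[0,0,0.03],"turn":0.06},{"xyz":[0.015,0.03,0.01],"turn":0.06},{"xyz":[0.015,0.03,0],"turn":0.06},{"xyz":[0.015,0.03,0],"turn":0.06},{"xyz":[0.015,0.03,0],"turn":0.06},{"xyz":[0.015,0.03,0],"turn":0.06},{"xyz":[0.015,0.03,0],"turn":0.06},{"xyz":[0.015,0.03,0],"turn":0.06},{"xyz":[0.015,0.03,0],"turn":0.06},{"xyz":[0.015,0.03,0],"turn":0.06}]' --claw -1

```text
clock: 1.1
tcp_pos: [0.433, -0.3342, 0.5044]
orientation: [-2.71, -1.587, 0.001]
contact_force: [0.1, 0.2, 0.1]
grip_width: 0.0856
```

Request:
apply_moves --deltas '[{"xyz":[0.015,0.03,0],"turn":0.06},{"xyz":[0.015,0.03,0],"turn":0.06},{"xyz":[0.015,0.03,0],"turn":0.06},{"xyz":[0.015,0.03,0],"turn":0.06},{"xyz":[0.015,0.03,0],"turn":0.06},{"xyz":[0.015,0.03,0],"turn":0.06},{"xyz":[0.015,0.03,0],"turn":0.06},{"xyz":[0.015,0.03,0],"turn":0.06},{"xyz":[0.015,0.03,0],"turn":0.06},{"xyz":[0.015,0.03,0],"turn":0.06},{"xyz":[0.015,0.03,0],"turn":0.06},{"xyz":[0.015,0.03,0],"turn":0.06}]'

```text
clock: 2.1
tcp_pos: [0.6131, 0.0256, 0.5043]
orientation: [-1.978, -2.44, 0.001]
contact_force: [0.3, 0.0, 0.4]
grip_width: 0.0855
```

Request:
apply_moves --deltas '[{"xyz":[0.01,0.025,0],"turn":0.065},{"xyz":[0.01,0.025,0],"turn":0.065},{"xyz":[0.01,0.025,0],"turn":0.065},{"xyz":[0.0105,0.023,0],"turn":0.065},{"xyz":[0,0,-0.015],"turn":0},{"xyz":[0,0,-0.015],"turn":0},{"xyz":[0,0,0],"turn":0}]'

```text
clock: 2.68
tcp_pos: [0.6527, 0.1223, 0.4708]
orientation: [-1.645, -2.672, 0.007]
contact_force: [-0.2, -1.0, -0.8]
grip_width: 0.0853
```

```bash
python3 - <<'E'
from h import *
snap('scene','s1');snap('top','t1')
o=readout.get_obs();print(o['tcp_pos'],o['orientation'],o['joints'])
crop('s1',310,70,460,220,4,'s1c');crop('t1',215,95,365,220,5,'t1c')
E
```

```text
[0.65321487 0.12175589 0.47404636] [-1.64844839e+00 -2.67289658e+00  2.31023176e-03] [ 0.12028395  0.47002901 -0.57724798  1.46695819  0.26047501  1.28361911
 -0.01606334]
```

View pics/s1c.png

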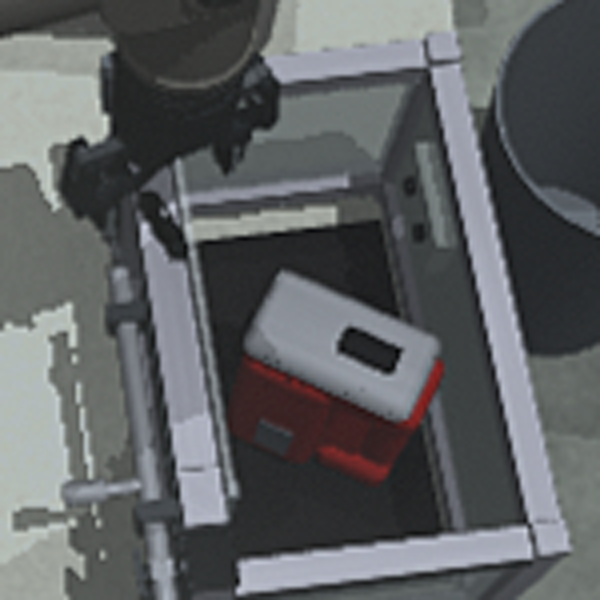

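View pics/t1c.png

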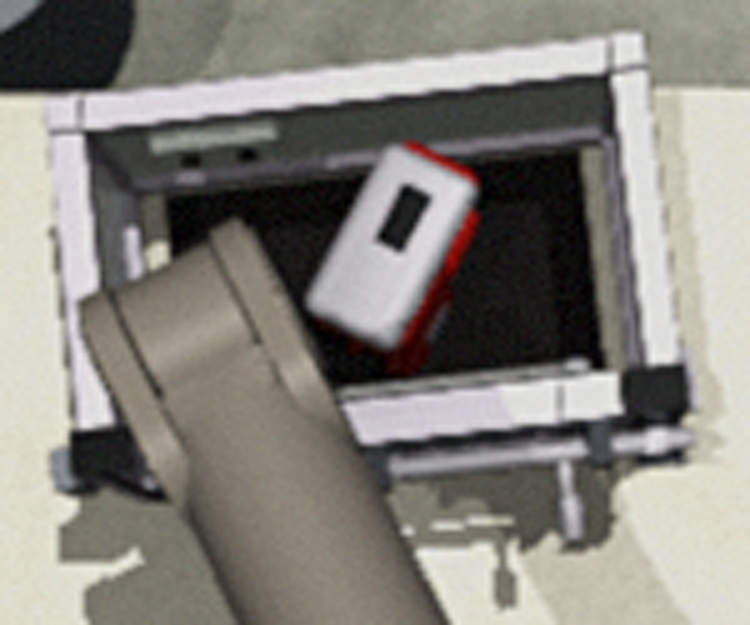

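Request:
apply_moves --deltas '[{"xyz":[0,0,-0.015],"turn":0},{"xyz":[0,0,-0.015],"turn":0},{"xyz":[0,0.001,-0.01],"turn":0},{"xyz":[0,0,0],"turn":0},{"xyz":[0,0,0],"turn":0}]'

```text
clock: 3.2
tcp_pos: [0.6533, 0.123, 0.4351]
orientation: [-1.649, -2.674, 0.0]
contact_force: [0.6, -0.2, 0.4]
grip_width: 0.0856
```

Request:
apply_moves --deltas '[{"xyz":[0,0,0],"turn":0},{"xyz":[0,0,0],"turn":0},{"xyz":[0,0,0],"turn":0},{"xyz":[0,0,0],"turn":0},{"xyz":[0,0,0],"turn":0},{"xyz":[0,0,0],"turn":0},{"xyz":[0,0,0],"turn":0},{"xyz":[0,0,0],"turn":0}]' --claw 1 --squeeze 30

```text
clock: 3.87
tcp_pos: [0.654, 0.1236, 0.4352]
orientation: [1.647, 2.673, 0.005]
contact_force: [5.1, 2.7, -0.3]
grip_width: 0.008
```

Request:
apply_moves --deltas '[{"xyz":[0,0,0],"turn":0.1},{"xyz":[0,0,0],"turn":0.1},{"xyz":[0,0,0],"turn":0.1},{"xyz":[0,0,0],"turn":0.1},{"xyz":[0,0,0],"turn":0.1},{"xyz":[0,0,0],"turn":0.1},{"xyz":[0,0,0],"turn":0.1},{"xyz":[0,0,0],"turn":0.1},{"xyz":[0,0,0],"turn":0.1},{"xyz":[0,0,0],"turn":0.1},{"xyz":[0,0,0],"turn":0.1},{"xyz":[0,0,0],"turn":0}]'

```text
clock: 4.87
tcp_pos: [0.6542, 0.1244, 0.4353]
orientation: [-0.002, 3.138, 0.006]
contact_force: [6.2, 4.6, -3.0]
grip_width: 0.0085
```

```bash
python3 - <<'E'
from h import *
o=readout.get_obs();print(o)
E
```

```text
{'clock': 4.8667, 'joints': array([ 0.26010812,  0.55742149, -0.80594019,  1.50416218,  0.4119157 ,
        1.25111658,  0.97386926]), 'qvel': array([-0.00839269, -0.0067953 ,  0.01726801,  0.00123408, -0.01384249,
       -0.00691079, -0.12393481]), 'tau': array([  2.61826806, -58.73297811,  -9.68697667, -24.810673  ,
         0.1253941 ,   2.72414088,   1.13885354]), 'tcp_pos': array([0.65421382, 0.12437213, 0.43526813]), 'orientation': array([-1.93038089e-03,  3.13753468e+00,  6.16571734e-03]), 'contact_force': array([ 6.18498488,  4.60923726, -3.01542372]), 'moment': array([ 1.01515368, -1.48103183,  0.05053305]), 'grip_width': 0.008522334314781702}
```

Request:
apply_moves --deltas '[{"xyz":[0,0,0],"turn":0.06},{"xyz":[0,0,0],"turn":0.06},{"xyz":[0,0,0],"turn":0.03},{"xyz":[0,0,0],"turn":0},{"xyz":[0,0,0],"turn":0},{"xyz":[0,0,0],"turn":0}]'

```text
clock: 5.37
tcp_pos: [0.6547, 0.1246, 0.4353]
orientation: [-0.227, 3.127, 0.008]
contact_force: [10.4, 7.2, -5.6]
grip_width: 0.0081
```

```bash
python3 - <<'E'
from h import *
o=readout.get_obs();print(o['joints'],o['orientation'],o['moment'],o['contact_force'])
E
```

```text
[ 0.2775272   0.56743939 -0.83646025  1.50232804  0.43067662  1.2564784
  1.10401121] [-0.22678392  3.12708573  0.00772856] [ 1.45870363 -2.21216599 -0.54171975] [10.38787388  7.24077128 -5.60442644]
```

Request:
apply_moves --deltas '[{"xyz":[0,0,0],"turn":-0.02},{"xyz":[0,0,0],"turn":0},{"xyz":[0,0,0],"turn":0},{"xyz":[0,0,0],"turn":0},{"xyz":[0,0,0],"turn":0},{"xyz":[0,0,0],"turn":0},{"xyz":[0,0,0.02],"turn":0},{"xyz":[0,0,0.03],"turn":0},{"xyz":[0,0,0.03],"turn":0},{"xyz":[-0.02,0,0],"turn":0},{"xyz":[-0.04,0,0],"turn":0},{"xyz":[-0.04,0,0],"turn":0}]' --claw -1

```text
clock: 6.37
tcp_pos: [0.5526, 0.1231, 0.5145]
orientation: [-0.195, 3.136, 0.002]
contact_force: [-0.5, 0.3, 1.3]
grip_width: 0.0856
```

Request:
apply_moves --deltas '[{"xyz":[-0.04,0,0],"turn":0},{"xyz":[-0.04,0,0],"turn":0},{"xyz":[0,-0.03,0],"turn":0},{"xyz":[0,-0.03,0],"turn":0},{"xyz":[0,0,0],"turn":0}]'

```text
clock: 6.78
tcp_pos: [0.4729, 0.0578, 0.5146]
orientation: [0.185, -3.136, 0.007]
contact_force: [1.2, -1.2, 0.4]
grip_width: 0.0851
```

```bash
python3 - <<'E'
from h import *
snap('scene','s2');snap('top','t2')
o=readout.get_obs();print(o['tcp_pos'],o['orientation'],o['joints'])
crop('s2',310,70,460,250,4,'s2c');crop('t2',215,95,365,220,5,'t2c')
E
```

```text
[0.47313135 0.06199477 0.51485694] [-1.91502856e-01  3.13547916e+00 -1.38386390e-03] [ 0.60517843  0.14038521 -0.93751254  1.81598984  0.12033702  1.24434953
  1.3264318 ]
```

View pics/s2c.png

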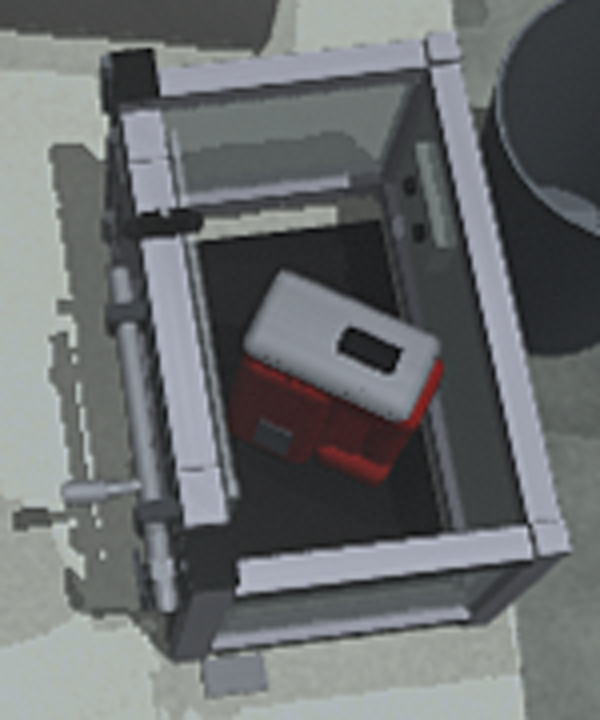

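View pics/t2c.png

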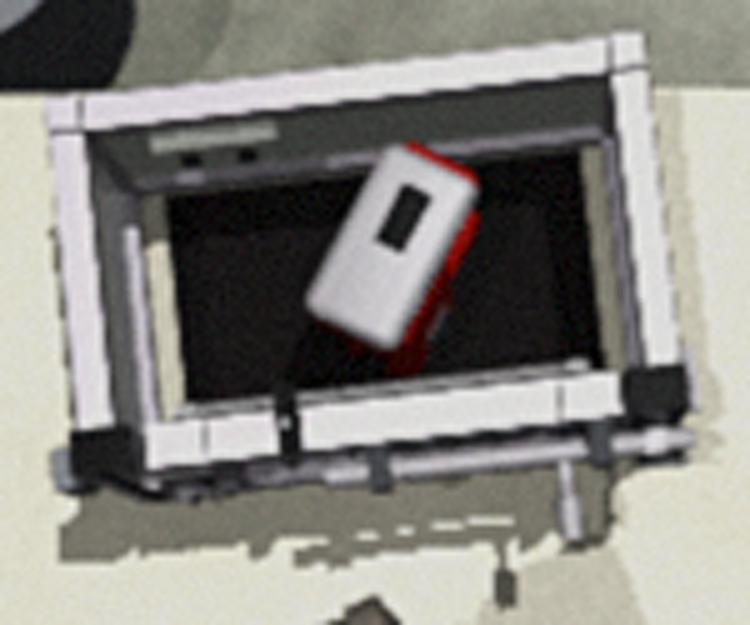

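Request:
apply_moves --deltas '[{"xyz":[0.025,-0.025,0],"turn":0},{"xyz":[0.025,-0.025,0],"turn":0},{"xyz":[0.025,-0.025,0],"turn":0},{"xyz":[0.025,-0.025,0],"turn":0},{"xyz":[0.023,-0.023,0],"turn":0},{"xyz":[0,0,-0.03],"turn":0},{"xyz":[0,0,-0.03],"turn":0},{"xyz":[0,0,-0.02],"turn":0},{"xyz":[0,0,0],"turn":0},{"xyz":[0,0,0],"turn":0}]'

```text
clock: 7.72
tcp_pos: [0.5964, -0.0587, 0.4342]
orientation: [0.199, -3.133, -0.002]
contact_force: [0.3, 1.0, 0.9]
grip_width: 0.0855
```

```bash
python3 - <<'E'
from h import *
snap('scene','s3')
o=readout.get_obs();print(o['tcp_pos'],o['orientation'],o['joints'])
crop('s3',280,70,430,250,4,'s3c')
E
```

```text
[ 0.59678214 -0.05871059  0.43567983] [-1.98678718e-01  3.13441119e+00  1.35818712e-03] [ 0.60208909  0.4400239  -0.81312022  1.66580296  0.33998144  1.1829146
  1.40371958]
```

View pics/s3c.png

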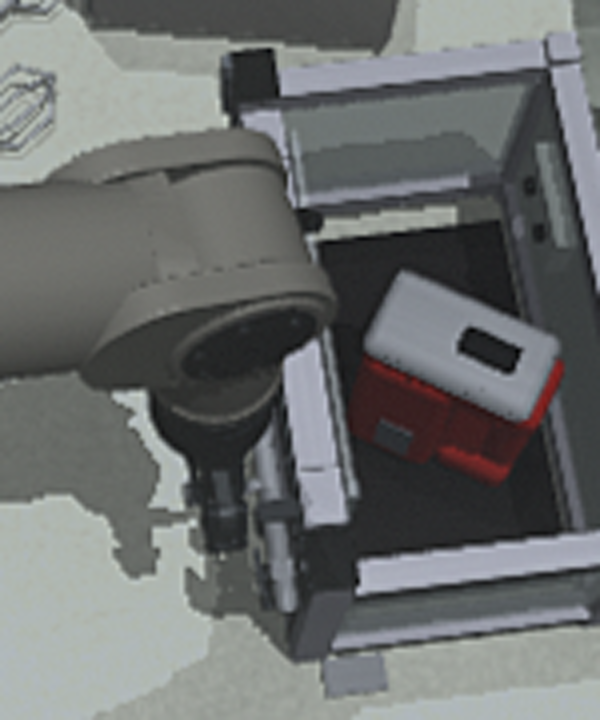

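Request:
apply_moves --deltas '[{"xyz":[0,-0.002,-0.02],"turn":0},{"xyz":[0,0,-0.02],"turn":0},{"xyz":[0,0,-0.017],"turn":0},{"xyz":[0,0,0],"turn":0},{"xyz":[0,0,0],"turn":0},{"xyz":[0,0,0],"turn":0}]'

```text
clock: 8.27
tcp_pos: [0.5971, -0.0613, 0.38]
orientation: [-0.197, 3.132, -0.0]
contact_force: [-0.4, 1.4, 1.0]
grip_width: 0.0854
```

Request:
apply_moves --deltas '[{"xyz":[0,0,0],"turn":0},{"xyz":[0,0,0],"turn":0},{"xyz":[0,0,0],"turn":0},{"xyz":[0,0,0],"turn":0},{"xyz":[0,0,0],"turn":0},{"xyz":[0,0,0],"turn":0},{"xyz":[0,0,0],"turn":0},{"xyz":[0,0,0],"turn":0}]' --claw 1 --squeeze 60

```text
clock: 8.93
tcp_pos: [0.5964, -0.0615, 0.3781]
orientation: [-0.196, 3.135, 0.001]
contact_force: [-1.2, 1.2, 2.9]
grip_width: 0.0158
```

Request:
apply_moves --deltas '[{"xyz":[0,0,0.002],"turn":0},{"xyz":[0,0,0.002],"turn":0},{"xyz":[0,0,0.002],"turn":0},{"xyz":[0,0,0.001],"turn":0},{"xyz":[0,0,0],"turn":0},{"xyz":[0,0,0],"turn":0}]'

```text
clock: 9.43
tcp_pos: [0.5961, -0.0617, 0.3843]
orientation: [0.197, -3.135, -0.0]
contact_force: [1.9, 3.3, -8.4]
grip_width: 0.016
```

```bash
python3 - <<'E'
from h import *
snap('scene','s4')
o=readout.get_obs();print(o['tcp_pos'],o['contact_force'],o['moment'],o['grip_width'])
crop('s4',300,150,400,250,6,'s4c')
E
```

```text
[ 0.5961163  -0.06168683  0.38434709] [ 1.8493819   3.28487768 -6.69983574] [ 0.07426466 -0.63867737 -0.30003189] 0.015985651201719655
```

View pics/s4c.png

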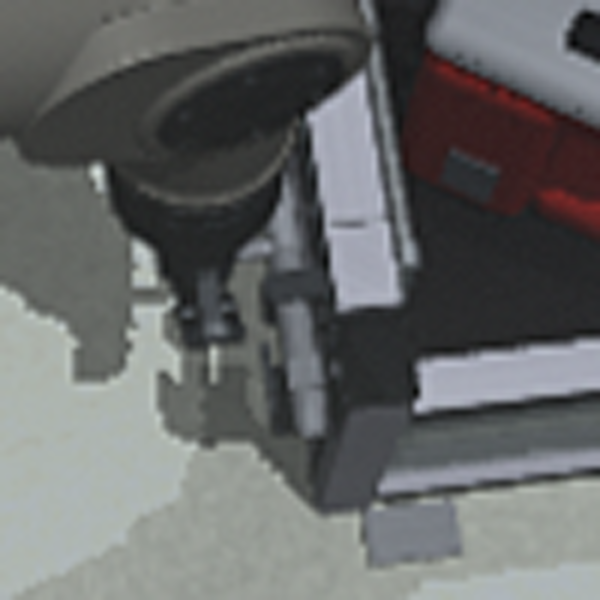

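Request:
apply_moves --deltas '[{"xyz":[-0.0005,0.004,0],"turn":0},{"xyz":[-0.0005,0.004,0],"turn":0},{"xyz":[-0.0005,0.004,0],"turn":0},{"xyz":[-0.0005,0.004,0],"turn":0},{"xyz":[0,0,0],"turn":0}]'

```text
clock: 9.9
tcp_pos: [0.5942, -0.0446, 0.3852]
orientation: [-0.198, 3.135, 0.001]
contact_force: [0.7, -1.0, -0.2]
grip_width: 0.0159
```

Request:
apply_moves --deltas '[{"xyz":[-0.0006,0.005,0],"turn":0},{"xyz":[-0.0006,0.005,0],"turn":0},{"xyz":[-0.0006,0.005,0],"turn":0},{"xyz":[-0.0006,0.005,0],"turn":0},{"xyz":[-0.0006,0.005,0],"turn":0},{"xyz":[-0.0006,0.005,0],"turn":0},{"xyz":[-0.0006,0.005,0],"turn":0},{"xyz":[-0.0006,0.005,0],"turn":0},{"xyz":[-0.0006,0.005,0],"turn":0},{"xyz":[0,0,0],"turn":0},{"xyz":[0,0,0],"turn":0},{"xyz":[0,0,0],"turn":0}]'

```text
clock: 10.9
tcp_pos: [0.5891, -0.0004, 0.3851]
orientation: [-0.197, 3.134, 0.001]
contact_force: [3.8, 1.0, 3.4]
grip_width: 0.0157
```

```bash
python3 - <<'E'
from h import *
snap('scene','s5');snap('top','t5')
o=readout.get_obs();print(o['tcp_pos'],o['contact_force'],o['moment'],o['grip_width'],o['joints'])
crop('s5',300,100,400,250,4,'s5c');crop('t5',215,95,365,220,5,'t5c')
E
```

```text
[ 0.58910254 -0.00071671  0.38501693] [4.05626894 1.06876864 2.42705324] [ 0.5220296  -0.74879612 -0.21456353] 0.016108575522646735 [ 0.50310084  0.47318194 -0.80606713  1.74669117  0.38073677  1.08449021
  1.26640779]
```

View pics/s5c.png

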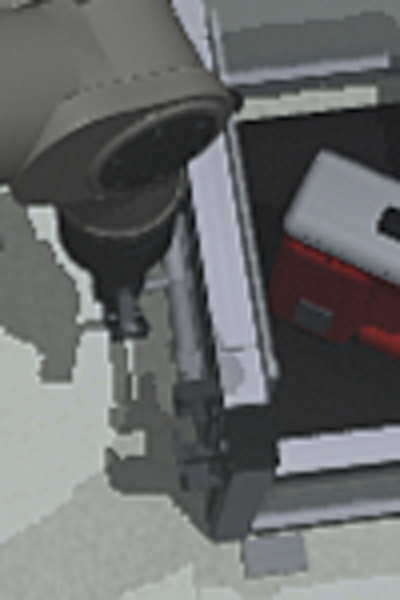

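View pics/t5c.png

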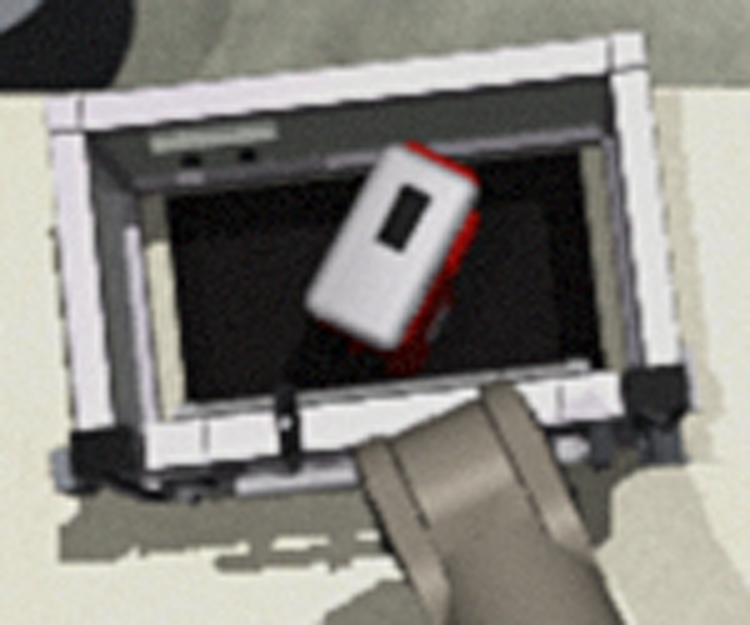

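```bash
python3 - <<'E'
import numpy as np
h=np.array([.6237,.2192]);p=np.array([.5888,.0022])-h
q=[]
for k in range(13):
    t=-.03*k;q.append(np.array([[np.cos(t),-np.sin(t)],[np.sin(t),np.cos(t)]])@p)
print(np.diff(q,axis=0).round(4))
E
```

```text
[[-0.0065  0.0011]
 [-0.0065  0.0013]
 [-0.0064  0.0015]
 [-0.0064  0.0017]
 [-0.0063  0.0019]
 [-0.0062  0.0021]
 [-0.0062  0.0023]
 [-0.0061  0.0025]
 [-0.006   0.0027]
 [-0.006   0.0028]
 [-0.0059  0.003 ]
 [-0.0058  0.0032]]
```

Request:
apply_moves --deltas '[{"xyz":[-0.0003,0.002,0],"turn":0},{"xyz":[-0.0001,0.001,0],"turn":0},{"xyz":[0,0,-0.001],"turn":0}]'

```text
clock: 11.25
tcp_pos: [0.5886, 0.0021, 0.3841]
orientation: [-0.196, 3.135, -0.0]
contact_force: [3.5, -0.7, 6.9]
grip_width: 0.0161
```

Request:
apply_moves --deltas '[{"xyz":[0,0,0],"turn":0},{"xyz":[-0.003,0.0005,0],"turn":-0.015},{"xyz":[-0.0035,0.0006,0],"turn":-0.015},{"xyz":[-0.0065,0.0013,0],"turn":-0.03},{"xyz":[-0.0064,0.0015,0],"turn":-0.03},{"xyz":[0,0,0],"turn":0},{"xyz":[0,0,0],"turn":0}]' --squeeze 90

```text
clock: 11.83
tcp_pos: [0.5691, 0.0062, 0.3843]
orientation: [-0.055, 3.14, -0.0]
contact_force: [5.0, -0.3, 5.8]
grip_width: 0.0152
```

```bash
python3 - <<'E'
from h import *
snap('top','t6')
o=readout.get_obs();print(o['tcp_pos'],o['contact_force'],o['moment'],o['grip_width'],o['joints'])
crop('t6',215,95,365,220,5,'t6c')
E
```

```text
[0.56918575 0.00615862 0.38424236] [3.83440473 0.39736966 6.19837029] [ 0.4559263  -0.69798397 -0.15814604] 0.014934830078815539 [ 0.49890431  0.43652279 -0.7990611   1.79411913  0.35515341  1.0596237
  1.17575997]
```

View pics/t6c.png

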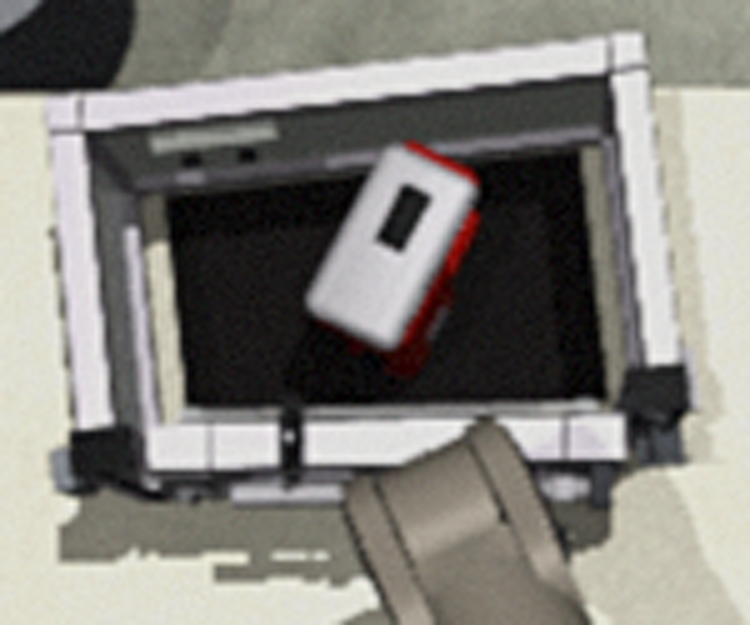

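Request:
apply_moves --deltas '[{"xyz":[-0.0064,0.0017,0],"turn":-0.03},{"xyz":[-0.0063,0.0019,0],"turn":-0.03},{"xyz":[-0.0062,0.0021,0],"turn":-0.03},{"xyz":[-0.0062,0.0023,0],"turn":-0.03},{"xyz":[-0.0061,0.0025,0],"turn":-0.03},{"xyz":[-0.006,0.0027,0],"turn":-0.03},{"xyz":[-0.006,0.0028,0],"turn":-0.03},{"xyz":[-0.0059,0.003,0],"turn":-0.03},{"xyz":[-0.0029,0.0016,0],"turn":-0.015},{"xyz":[0,0,0],"turn":0},{"xyz":[0,0,0],"turn":0},{"xyz":[0,0,0],"turn":0}]'

```text
clock: 12.88
tcp_pos: [0.5174, 0.0265, 0.3843]
orientation: [0.344, 3.121, -0.0]
contact_force: [4.4, -1.1, 5.8]
grip_width: 0.015
```

```bash
python3 - <<'E'
from h import *
snap('scene','s7');snap('top','t7')
o=readout.get_obs();print(o['tcp_pos'],o['orientation'],o['contact_force'],o['moment'],o['grip_width'],o['joints'])
crop('s7',280,70,430,250,4,'s7c');crop('t7',215,95,365,220,5,'t7c')
E
```

```text
[0.51744041 0.0264511  0.38427911] [ 3.44391529e-01  3.12103806e+00 -4.08547071e-04] [ 4.44795638 -1.230926    6.08391648] [ 0.238364   -0.81258578 -0.01530769] 0.01515620927905866 [ 0.47713731  0.33828663 -0.78186137  1.90916398  0.28174389  1.00470989
  0.92174763]
```

View pics/s7c.png

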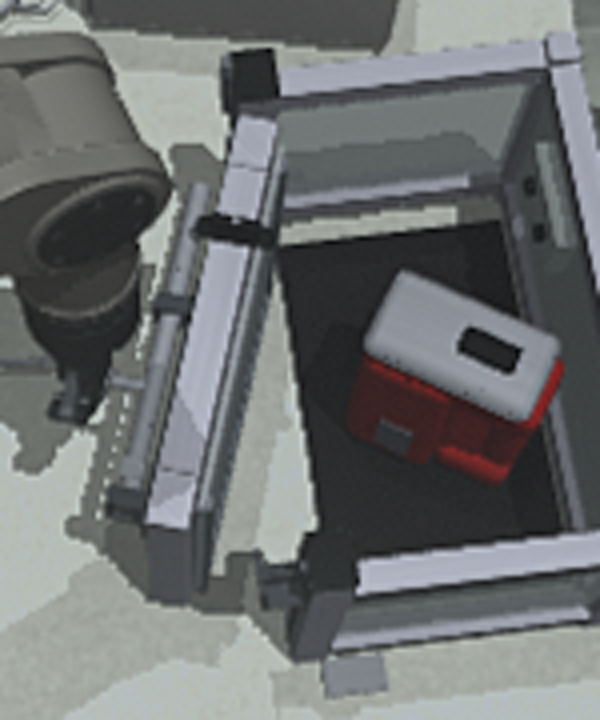

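View pics/t7c.png

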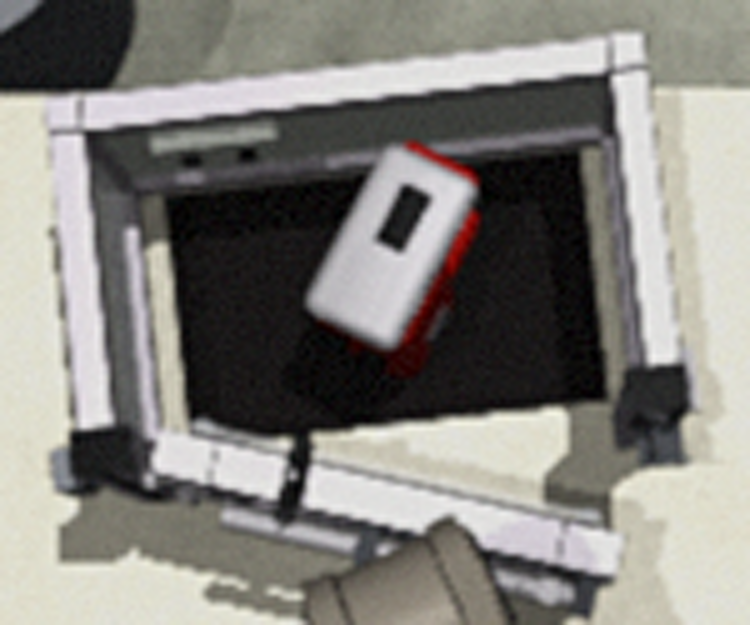

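Request:
apply_moves --deltas '[{"xyz":[0,0,0],"turn":0},{"xyz":[0,0,0],"turn":0},{"xyz":[0,0,0],"turn":0},{"xyz":[0,0,0],"turn":0}]'

```text
clock: 13.32
tcp_pos: [0.5175, 0.0264, 0.3843]
orientation: [0.344, 3.121, -0.0]
contact_force: [4.2, -1.2, 6.7]
grip_width: 0.0154
```

```bash
python3 - <<'E'
from h import *
o=readout.get_obs();print(o['tcp_pos'],o['contact_force'],o['grip_width'])
S=lambda x,y:(280+x/4,70+y/4)
T=lambda x,y:(215+x/5,95+y/5)
ang=lambda a,b:np.arctan2(*(b-a)[:2])
f=onz('scene',S(150,522),.25);h=onz('scene',S(240,120),.25);print('gate scene',np.arctan2(-(h-f)[0],(h-f)[1]))
f=onz('top',T(615,577),.25);h=onz('top',T(152,472),.25);print('gate top',np.arctan2(-(h-f)[0],(h-f)[1]))
a=onz('top',T(287,520),.258);b=onz('top',T(301,436),.258);d=b-a;print('btn long axis', np.arctan2(d[1],d[0]))
E
```

```text
[0.51745162 0.02642232 0.38425612] [ 4.15946846 -1.20616581  6.69406454] 0.015389652073633044
gate scene -0.2288178122964743
gate top -0.23296564654581564
btn long axis -0.167160332736453
```

```bash
python3 -c "
from h import *
print(r.hand_in())"
```

```text
the job is handed in; nothing more can be done
None
```

I've handed the job in with the gate open and the gripper still holding it by the bolt's knob. No verdict came back, so the values below are my own estimates.

- **Turnbutton:** I turned it counter-clockwise onto its stop while the bolt was still shot. The last top picture puts it about 0.06 rad from square, against the 0.22 rad allowed.
- **Bolt:** I lifted the knob about 6 mm and drew it about 64 mm, measured by how far the gripper moved. The pictures show the tip clear of the keeper.
- **Gate:** I pulled it open along its arc. The opening is about 0.35 rad in both camera views, roughly 11 cm at the free edge. It was at rest at hand-in.
- **Hold:** I set the grip to 90 N. The reported force from outside on the tool was 4 N sideways and 7 N upwards.
- **Time and bystanders:** The clock stood at 13.3 s when I handed in. I saw nothing else moved in the close-up views, but I did not measure the bystanders' final positions.

One reading disagreed with the part sizes. The gripper read 15 to 16 mm on the 18 mm knob, and about 8 mm on the turnbutton's 9 mm rib. The pads were probably a few mm off the knob's centre, and the grip did not slip noticeably.

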